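Hang the chisel-rest bracket on the slotted bench post

TASK

Pick up the chisel-rest bracket, hook its two claws into the two slots of the post on the carving bench, and press it gently down until it is fully home on the slots and the sprung catch has snapped into the bracket's window. Never force it: if the claws do not go in, ease off and feel for the slots a little higher or lower. Leave the bracket hanging there on its own and the other things on the bench where they are.

Things in the scene. Friction and masses are not known exactly. Their poses are not given: they have to be found in the camera images.
- bracket_mid (a point): chisel-rest bracket, wood and steel, 0.34 kg, standing on its ledge as it is to hang; this point is half-way up its web. Axes: x to the claws, y across, z up. In mm from here: underside z -48; ledge 60 wide, 6 thick, x -90 to 34; web 12 thick in y, x -22 to 34, top z 44 (grip it here); steel back plate 44 wide, rear face at x 40, top z 49; mass centre near x 2
- bracket_claw (a point): on the plate's rear face, underside of the lower claw's tang; the other claw is 46 mm higher. Each claw sticks out 10.5 mm behind the plate (+x), 6 mm thick in y: a tang 6 mm high with a nib hanging 16 mm below it at the end, 5.5 mm free between nib and plate. At the plate's foot, 20 to 34 mm below this point, is a window 20 wide over a round lip bar 6 mm thick
- bracket_top (a point): the top of the bracket's web, 20 mm in front of the plate's rear face: push straight down about here to lock it. The push needed past the catch is about 6 to 16 N over some 13 mm; stop when it sits hard on the slots. Over 40 N is too much
- post: slotted steel post 60 wide, 178 high on a wooden base 170 x 200 x 22, fixed. Origin on the bench below the slotted face (plane x = 0, looking along -x); z up. The bracket enters along +x with its axes parallel to these. The 4 mm strip has two slots 9.5 wide, 24.5 high, 46 apart, on y = 0. The strip is clamped up to 6 mm above or below nominal, which is NOT measured: feel for the slots
- hung (a point): fixed to the post: where bracket_mid comes when locked home, if the strip is at nominal (really up to 6 mm higher or lower). To enter, bracket_mid must be 16 to 18.5 mm above its true home, y within 1.7 mm. If claws pass, the plate meets the strip at this x; if they hit the strip, it stops 10 mm short. Then go down: it meets the catch about 13 mm above home
- catch (a joint): sprung brass catch in the strip below the slots, a wedge 14 mm wide standing out 4.5 mm (spring 6 to 8 N). 0 = out; grows (m) as it is pushed in, to about 0.003 to 0.0045 while the bracket's lip bar passes; back to about 0 when snapped into the window
There are look-alikes about, which are no part of the job. What is shaped like the part that bears bracket_mid but green is not meant.

How it is judged:
By the outcome, as a careful person would: the job done as asked, in the order asked, and still so for the second after the job is handed in, with the robot touching nothing.
It also fails if it takes over 70 s, if anything falls off the work surface, if the arm or the gripper's body presses on something with over 40 N, if the wrist force passes 120 N, or if a joint passes its speed limit or range.

ROBOT

A 6-joint arm with a two-finger parallel gripper is mounted at the origin on the work surface. World frame = base frame: x ahead of the robot, y to its left, z up, the work surface at z = 0. Lengths are in mm, angles in rad, forces in N, time in s.
With the tool pointing down it reaches from about 350 to 975 mm from the base axis. Payload 17.4 kg.
Tool frame: the origin (TCP) lies at the very end of the fingers, on their centre line; the grasp point (between the pads) lies 19 mm behind it; z points along the fingers, y is the direction in which the jaws open and shut (so a half turn about z gives the same grasp; the last joint's range is limited). The gripper opens to 85 mm and grips with 20 to 120 N. Pads are 22 mm wide; open, the fingers measure 114 mm over their backs; the gripper's body (76 mm by 85 mm) begins 54 mm behind the grasp point. The pads swing forward as they close: fully open they stand 13 mm farther back than shut.
Start: joints at [1.26, 0.116, 1.442, -0, 1.584, -0.038], TCP at [181.872, 650.042, 231.303] pointing down, gripper open.
Joint ranges: [-2.83, 2.83], [-0.83, 2.19], [0.07, 2.5], [-1.14, 4.28], [0.01, 3], [-2.97, 2.97]. Speed limits (rad/s): [1.89, 1.89, 2.22, 3.14, 3.14, 3.14].

INTERFACE

Orientations are given as a 3x3 rotation matrix whose columns are the frame's x, y, z axes.
In Python, from station import env gives the robot as it stands.
- The arm moves only by the tool play_rows, never from a script. Its argument "motion" is a list of rows, each an object of numbers: "dx", "dy", "dz": the shift along the tool's x, y, z in mm; "wx", "wy", "wz": the turn, a rotation vector about the tool's x, y, z in degrees; "claw": the gripper command: -1 is shut, 1 is fully open, values between are in proportion. A call has exactly 10 rows; each row is the pose to reach, as a shift and turn from the pose commanded when the call began, along the tool's axes at that moment; what a row does not reach only later rows make up. A row lasts 1/12 s, in which the tool goes at most 41.7 mm and 7.16 degrees, less where a joint would pass 70% of its speed; a pose out of reach is approached as far as the arm can. A call with a gripper value outside its range is refused whole. The fingers move at their own pace and stop on an object; "squeeze" is the grip in N (left out, the last holds). Time passes only in rows, so rows that repeat a pose let the fingers close, or fill a call up. It gives the time, the measured TCP pose, the force and the opening at its end, in the units of the state.
- env.sense(): the state, without advancing time (a new reading comes with each control period).
- env.read_camera(name): name is "side" or "top" or "wrist"; returns the picture (480x640x3 uint8, red, green, blue); there is no depth.
- env.camera_info(name): a dict with "mtx" (3x3 intrinsics, pixels), "k1" (the pictures are not rectified: a ray, as slopes to the right and down, at radius r is drawn at 1 + k1 r^2 times it, then the intrinsics apply), "cam_to_world" (4x4, takes a point from camera to world coordinates). Camera axes: x right, y up, looking along -z (the intrinsics and any distortion apply to the point x, -y, -z); pixel columns grow to the right and rows downward; lengths in mm; the calibration is good to about 2 mm. A picture is of the moment at which its call begins: read the wrist's pose just before it. camera_info takes no time and is no camera call; for the wrist camera it gives the pose at the moment of the call.
- env.job_done(): hands the job in, once; it reports no verdict.
The state is a dict: "time": time; "q": joint angles; "joint_velocities": joint speeds; "joint_efforts": joint torques, N m; "ee_pos": TCP position; "tcp_rot": TCP orientation; "contact_force": force on the tool from outside, world axes, zero at the start; "moment": the same for the moment, N m; "gripper_width": opening from 0.0 (shut) to 1.0 (fully open).
Only numpy, scipy, OpenCV 4.12 (cv2) and the standard library are available. Lean on these libraries where they do the work, as an engineer would, in place of code of your own. Each camera call takes 0.05 s, during which the arm holds its last target. There are 200 camera calls.

## Working session

There is one attempt and no reset: what is moved stays moved. The work goes in short steps, Python scripts to look and compute and a tool call to move; the robot and the scene stay as the last step left them, time stands still between calls to the robot, and variables do not carry over. Pictures are saved under pics/ and viewed, about 8 in all and at most 12, crops included, and the job is handed in when it is done.

Besides the shell and the picture viewer there is one more tool, called after "Request:" as name(argument=value, ...), one argument or row to a line, values as JSON. play_rows: Moves the arm, as the interface text tells. Its arguments: {"type":"object","properties":{"motion":{"type":"array","items":{"type":"object","properties":{"dx":{"type":"number"},"dy":{"type":"number"},"dz":{"type":"number"},"wx":{"type":"number"},"wy":{"type":"number"},"wz":{"type":"number"},"claw":{"type":"number"}}}},"squeeze":{"type":"number"}},"required":["motion"]}

```bash
mkdir -p pics; ls
cat > h.py <<'E'
from station import env
import numpy as np, cv2
def snap(name,fn):
    i=env.camera_info(name); im=env.read_camera(name); cv2.imwrite('pics/'+fn,im[:,:,::-1]); return im,i
def ray(i,u,v):
    K=np.array(i['mtx'],float);T=np.array(i['cam_to_world'],float);k=i['k1']
    a=np.array([(u-K[0,2])/K[0,0],(v-K[1,2])/K[1,1]]);s=a.copy()
    for _ in range(20): s=a/(1+k*(s@s))
    d=T[:3,:3]@np.array([s[0],-s[1],-1]); return T[:3,3],d/np.linalg.norm(d)
def onz(i,u,v,z):
    o,d=ray(i,u,v); return o+d*(z-o[2])/d[2]
def tri(r1,r2):
    (o1,d1),(o2,d2)=r1,r2
    t=np.linalg.lstsq(np.c_[d1,-d2],o2-o1,rcond=None)[0]
    p,q=o1+d1*t[0],o2+d2*t[1]; return (p+q)/2,np.linalg.norm(p-q)
def proj(i,p):
    K=np.array(i['mtx'],float);T=np.array(i['cam_to_world'],float)
    c=T[:3,:3].T@(np.array(p,float)-T[:3,3]); s=np.array([c[0],-c[1]])/-c[2]
    s=s*(1+i['k1']*(s@s)); return K[0,0]*s[0]+K[0,2],K[1,1]*s[1]+K[1,2]
E
python3 - <<'E'
from h import *
for n in ['side','top']:
    im,i=snap(n,n+'0.png'); print(n,np.round(i['mtx'],1).tolist(),i['k1'],np.round(i['cam_to_world'],3).tolist())
s=env.sense(); print(s['tcp_rot'],s['contact_force'],s['gripper_width'],s['time'])
E
```

```text
pics
side [[580.4, 0.0, 321.6], [0.0, 580.4, 251.8], [0.0, 0.0, 1.0]] -0.03394781981411208 [[0.858, 0.336, -0.389, 94.639], [-0.514, 0.562, -0.648, -735.523], [0.001, 0.756, 0.655, 736.471], [0.0, 0.0, 0.0, 1.0]]
top [[562.8, 0.0, 323.3], [0.0, 562.8, 242.8], [0.0, 0.0, 1.0]] -0.14581833265636115 [[-0.018, 0.983, -0.184, 278.615], [-1.0, -0.021, -0.014, -108.736], [-0.017, 0.184, 0.983, 1127.866], [0.0, 0.0, 0.0, 1.0]]
[[-9.63032010e-01  2.69386777e-01 -3.34085749e-04]
 [ 2.69386976e-01  9.63031546e-01 -9.48001206e-04]
 [ 6.63561255e-05 -1.00295386e-03 -9.99999495e-01]] [ 0.37856988 -0.62821222 -0.48523897] 1.0003438486544096 0.1
```

View pics/side0.png

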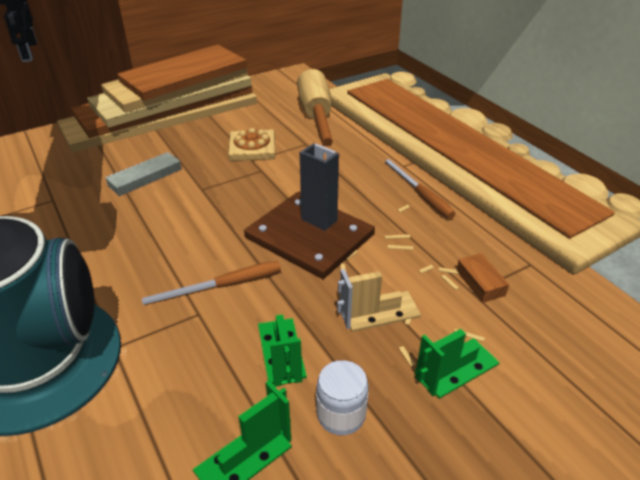

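View pics/top0.png

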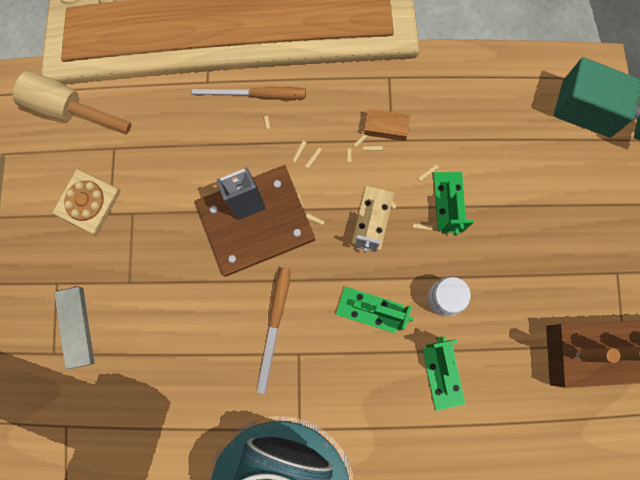

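Run:
```python
from h import *
i=env.camera_info('top')
for n,u,v,z in [('baseTL',195,203,22),('TR',287,166,22),('BR',315,240,22),('BL',225,275,22),('posttop',238,182,178),('brplate',369,244,97),('brledge_end',379,188,5)]:
    print(n,onz(i,u,v,z).round(0))
a=cv2.imread('pics/side0.png');b=cv2.imread('pics/top0.png')
A=cv2.resize(a[130:340,230:440],(600,600),interpolation=3)
cv2.imwrite('pics/c1.png',A[:, :])
B=cv2.resize(b[150:270,180:420],(800,400),interpolation=3)
cv2.imwrite('pics/c2.png',B)
C=np.zeros((600,800,3),np.uint8); C[:400,:400]=cv2.resize(A,(400,400)); C[:400,400:]=cv2.resize(a[265:335,325:425],(400,400),interpolation=2)[:, :]
cv2.imwrite('pics/c3.png',C[:400])
```

```text
baseTL [574. 168.  22.]
TR [648. -22.  22.]
BR [492. -77.  22.]
BL [424. 104.  22.]
posttop [569.  53. 178.]
brplate [ 467. -180.   97.]
brledge_end [ 602. -211.    5.]
```

View pics/c1.png

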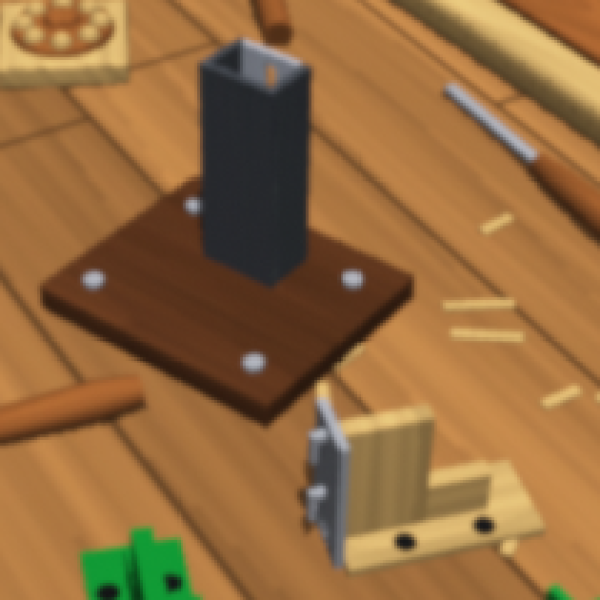

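View pics/c2.png

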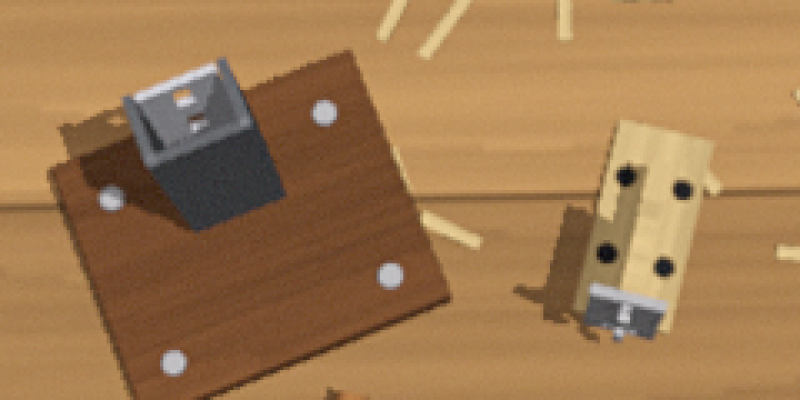

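Request:
play_rows(
  motion=[
    {"dx": -27, "dy": -36, "dz": -20},
    {"dx": -54, "dy": -72, "dz": -40},
    {"dx": -81, "dy": -108, "dz": -60},
    {"dx": -108, "dy": -144, "dz": -60},
    {"dx": -132, "dy": -176, "dz": -60},
    {"dx": -156, "dy": -208, "dz": -60},
    {"dx": -180, "dy": -240, "dz": -60},
    {"dx": -204, "dy": -272, "dz": -60},
    {"dx": -228, "dy": -304, "dz": -60},
    {"dx": -250, "dy": -334, "dz": -60},
  ],
)

```text
$.motion[0]: bad value
```

Request:
play_rows(
  motion=[
    {"dx": -24, "dy": -32},
    {"dx": -48, "dy": -64},
    {"dx": -72, "dy": -96},
    {"dx": -96, "dy": -128},
    {"dx": -120, "dy": -160},
    {"dx": -144, "dy": -192},
    {"dx": -168, "dy": -224},
    {"dx": -192, "dy": -256},
    {"dx": -216, "dy": -288},
    {"dx": -240, "dy": -320},
  ],
)

```text
$.motion[0]: bad value
```

Request:
play_rows(
  motion=[
    {"dx": -24, "dy": -32, "dz": -10, "wx": 0, "wy": 0, "wz": 0, "claw": 1},
    {"dx": -48, "dy": -64, "dz": -20, "wx": 0, "wy": 0, "wz": 0, "claw": 1},
    {"dx": -72, "dy": -96, "dz": -30, "wx": 0, "wy": 0, "wz": 0, "claw": 1},
    {"dx": -96, "dy": -128, "dz": -40, "wx": 0, "wy": 0, "wz": 0, "claw": 1},
    {"dx": -120, "dy": -160, "dz": -50, "wx": 0, "wy": 0, "wz": 0, "claw": 1},
    {"dx": -144, "dy": -192, "dz": -60, "wx": 0, "wy": 0, "wz": 0, "claw": 1},
    {"dx": -168, "dy": -224, "dz": -60, "wx": 0, "wy": 0, "wz": 0, "claw": 1},
    {"dx": -192, "dy": -256, "dz": -60, "wx": 0, "wy": 0, "wz": 0, "claw": 1},
    {"dx": -216, "dy": -288, "dz": -60, "wx": 0, "wy": 0, "wz": 0, "claw": 1},
    {"dx": -240, "dy": -320, "dz": -60, "wx": 0, "wy": 0, "wz": 0, "claw": 1},
  ],
)

```text
time: 0.93
ee_pos: [326.7, 275.4, 291.2]
tcp_rot: [[-0.963, 0.269, 0.0], [0.269, 0.963, 0.0], [-0.0, 0.0, -1.0]]
contact_force: [1.9, -1.0, 0.4]
gripper_width: 1.0
```

Request:
play_rows(
  motion=[
    {"dx": -30, "dy": -40, "dz": 0, "wx": 0, "wy": 0, "wz": 0, "claw": 1},
    {"dx": -60, "dy": -80, "dz": 0, "wx": 0, "wy": 0, "wz": 0, "claw": 1},
    {"dx": -90, "dy": -120, "dz": 0, "wx": 0, "wy": 0, "wz": 0, "claw": 1},
    {"dx": -120, "dy": -160, "dz": 0, "wx": 0, "wy": 0, "wz": 0, "claw": 1},
    {"dx": -150, "dy": -200, "dz": 0, "wx": 0, "wy": 0, "wz": 0, "claw": 1},
    {"dx": -180, "dy": -240, "dz": 0, "wx": 0, "wy": 0, "wz": 0, "claw": 1},
    {"dx": -210, "dy": -280, "dz": 0, "wx": 0, "wy": 0, "wz": 0, "claw": 1},
    {"dx": -240, "dy": -320, "dz": 0, "wx": 0, "wy": 0, "wz": 0, "claw": 1},
    {"dx": -270, "dy": -360, "dz": 0, "wx": 0, "wy": 0, "wz": 0, "claw": 1},
    {"dx": -300, "dy": -400, "dz": 0, "wx": 0, "wy": 0, "wz": 0, "claw": 1},
  ],
)

```text
time: 1.77
ee_pos: [477.8, -113.5, 291.2]
tcp_rot: [[-0.963, 0.27, 0.0], [0.27, 0.963, 0.0], [-0.0, 0.0, -1.0]]
contact_force: [-0.2, 0.6, -0.2]
gripper_width: 1.001
```

Run:
```python
from h import *
s=env.sense(); print(s['ee_pos'],s['tcp_rot'],s['time'],np.round(s['q'],2))
im,i=snap('wrist','w1.png'); print(np.round(i['mtx'],1).tolist(),i['k1'],np.round(i['cam_to_world'],3).tolist())
T=np.eye(4);T[:3,:3]=s['tcp_rot'];T[:3,3]=s['ee_pos'];print((np.linalg.inv(T)@i['cam_to_world']).round(3))
```

```text
[ 477.80719207 -113.4824648   291.20300852] [[-9.62876555e-01  2.69942036e-01  1.93168684e-04]
 [ 2.69942041e-01  9.62876573e-01  1.86153511e-07]
 [-1.85947350e-04  5.23235917e-05 -9.99999981e-01]] 1.7667 [-0.29 -0.3   1.73  0.    1.71 -1.58]
[[353.3, 0.0, 316.1], [0.0, 353.3, 240.0], [0.0, 0.0, 1.0]] -0.02177258470789323 [[0.269, -0.926, -0.264, 409.967], [0.963, 0.259, 0.073, -95.084], [0.0, -0.274, 0.962, 433.793], [0.0, 0.0, 0.0, 1.0]]
[[ 1.00000e-03  9.62000e-01  2.74000e-01  7.02620e+01]
 [ 1.00000e+00 -0.00000e+00 -0.00000e+00 -5.90000e-01]
 [-0.00000e+00  2.74000e-01 -9.62000e-01 -1.42603e+02]
 [ 0.00000e+00  0.00000e+00  0.00000e+00  1.00000e+00]]
```

View pics/w1.png

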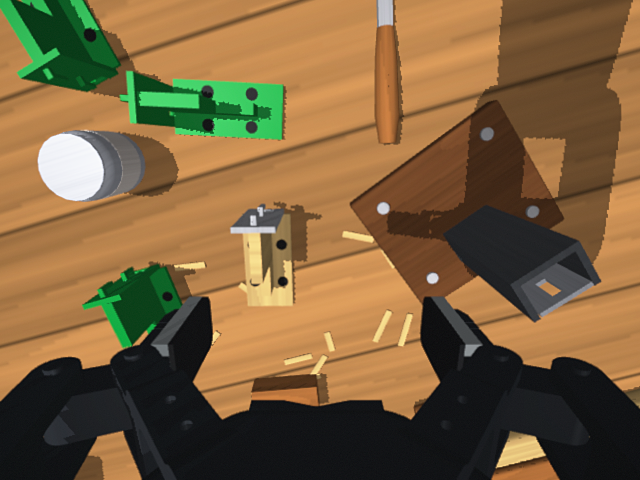

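Run:
```python
from h import *
t=env.camera_info('top'); w=env.camera_info('wrist')
print('strip top w', onz(w,537,320,178).round(1),onz(w,600,283,178).round(1))
print('strip top t', onz(t,246.6,168.6,178).round(1),onz(t,218.1,179.4,178).round(1))
print('plate w', onz(w,231,231,97).round(1),onz(w,277,231,97).round(1))
print('plate t', onz(t,180+590/3.333,150+288/3.333,97).round(1),onz(t,180+667/3.333,150+302/3.333,97).round(1))
for n,p in [('ledgeend w',[(244,305),(294,305)])]:
    for q in p: print(n,onz(w,*q,0-0+6).round(1))
for q in [(618,120),(714,140)]: print('ledgeend t',onz(t,180+q[0]/3.333,150+q[1]/3.333,6).round(1))
a=cv2.imread('pics/w1.png'); C=np.hstack([cv2.resize(a[190:320,210:320],None,fx=4,fy=4,interpolation=2),cv2.resize(a[200:330,430:520+90],None,fx=2,fy=4,interpolation=2)])
cv2.imwrite('pics/c4.png',C); print(C.shape)
```

```text
strip top w [594.5  33.9 178. ] [575.8  85.8 178. ]
strip top t [593.2  38.  178. ] [574.7  88.7 178. ]
plate w [ 471.8 -204.1   97. ] [ 484.1 -160.6   97. ]
plate t [ 482.3 -157.7   97. ] [ 473.4 -200.6   97. ]
ledgeend w [ 588.6 -249.8    6. ]
ledgeend w [ 606.5 -185.9    6. ]
ledgeend t [ 606.3 -182.6    6. ]
ledgeend t [ 592.2 -241.8    6. ]
(520, 800, 3)
```

Request:
play_rows(
  motion=[
    {"dx": -6, "dy": 12, "dz": 0, "wx": 0, "wy": 0, "wz": 7.1, "claw": 1},
    {"dx": -12, "dy": 24, "dz": 0, "wx": 0, "wy": 0, "wz": 14.2, "claw": 1},
    {"dx": -18, "dy": 36, "dz": 0, "wx": 0, "wy": 0, "wz": 21.3, "claw": 1},
    {"dx": -24, "dy": 48, "dz": 0, "wx": 0, "wy": 0, "wz": 28.4, "claw": 1},
    {"dx": -30, "dy": 60, "dz": 0, "wx": 0, "wy": 0, "wz": 35.5, "claw": 1},
    {"dx": -36, "dy": 72, "dz": 0, "wx": 0, "wy": 0, "wz": 42.6, "claw": 1},
    {"dx": -42, "dy": 84, "dz": 0, "wx": 0, "wy": 0, "wz": 49.7, "claw": 1},
    {"dx": -48, "dy": 96, "dz": 0, "wx": 0, "wy": 0, "wz": 56.8, "claw": 1},
    {"dx": -54, "dy": 108, "dz": 0, "wx": 0, "wy": 0, "wz": 63.9, "claw": 1},
    {"dx": -60, "dy": 120, "dz": 0, "wx": 0, "wy": 0, "wz": 71, "claw": 1},
  ],
)

```text
time: 2.65
ee_pos: [568.1, -11.1, 290.9]
tcp_rot: [[-0.053, 0.999, -0.001], [0.999, 0.053, 0.0], [0.0, -0.001, -1.0]]
contact_force: [-0.4, 0.4, -0.3]
gripper_width: 1.001
```

Request:
play_rows(
  motion=[
    {"dx": 10, "dy": 10, "dz": 0, "wx": 0, "wy": 0, "wz": 7.1, "claw": 1},
    {"dx": 20, "dy": 20, "dz": 0, "wx": 0, "wy": 0, "wz": 14.2, "claw": 1},
    {"dx": 30, "dy": 30, "dz": 0, "wx": 0, "wy": 0, "wz": 21.3, "claw": 1},
    {"dx": 40, "dy": 40, "dz": 0, "wx": 0, "wy": 0, "wz": 28.4, "claw": 1},
    {"dx": 50, "dy": 50, "dz": 0, "wx": 0, "wy": 0, "wz": 35.5, "claw": 1},
    {"dx": 60, "dy": 60, "dz": 0, "wx": 0, "wy": 0, "wz": 42.6, "claw": 1},
    {"dx": 70, "dy": 70, "dz": 0, "wx": 0, "wy": 0, "wz": 49.7, "claw": 1},
    {"dx": 80, "dy": 80, "dz": 0, "wx": 0, "wy": 0, "wz": 56.8, "claw": 1},
    {"dx": 90, "dy": 90, "dz": 0, "wx": 0, "wy": 0, "wz": 63.9, "claw": 1},
    {"dx": 94, "dy": 94, "dz": 0, "wx": 0, "wy": 0, "wz": 71, "claw": 1},
  ],
)

```text
time: 3.48
ee_pos: [656.8, 88.8, 290.5]
tcp_rot: [[0.927, 0.376, -0.001], [0.376, -0.927, 0.0], [-0.001, -0.0, -1.0]]
contact_force: [-0.3, -0.2, 0.4]
gripper_width: 1.0
```

Request:
play_rows(
  motion=[
    {"dx": 0, "dy": 0, "dz": 13, "wx": 0, "wy": -2, "wz": 0, "claw": 1},
    {"dx": 0, "dy": 0, "dz": 26, "wx": 0, "wy": -4, "wz": 0, "claw": 1},
    {"dx": 0, "dy": 0, "dz": 39, "wx": 0, "wy": -6, "wz": 0, "claw": 1},
    {"dx": 0, "dy": 0, "dz": 52, "wx": 0, "wy": -8, "wz": 0, "claw": 1},
    {"dx": 0, "dy": 0, "dz": 65, "wx": 0, "wy": -10, "wz": 0, "claw": 1},
    {"dx": 0, "dy": 0, "dz": 78, "wx": 0, "wy": -12, "wz": 0, "claw": 1},
    {"dx": 0, "dy": 0, "dz": 91, "wx": 0, "wy": -15, "wz": 0, "claw": 1},
    {"dx": 0, "dy": 0, "dz": 110, "wx": 0, "wy": -18, "wz": 0, "claw": 1},
    {"dx": 0, "dy": 0, "dz": 130, "wx": 0, "wy": -20, "wz": 0, "claw": 1},
    {"dx": 0, "dy": 0, "dz": 130, "wx": 0, "wy": -20, "wz": 0, "claw": 1},
  ],
)

```text
time: 4.32
ee_pos: [654.9, 87.5, 155.0]
tcp_rot: [[0.865, 0.382, -0.326], [0.358, -0.924, -0.132], [-0.352, -0.002, -0.936]]
contact_force: [-0.4, -0.0, -1.1]
gripper_width: 1.003
```

Run:
```python
from h import *
s=env.sense(); print(s['ee_pos'],s['time'])
im,i=snap('wrist','w2.png'); np.save('w2.npy',i,allow_pickle=True)
c=cv2.resize(im[40:280,180:500][:,:,::-1],None,fx=2.5,fy=2.5,interpolation=2); cv2.imwrite('pics/w2c.png',c)
```

```text
[654.9393384   87.52660171 154.96410207] 4.3167
```

View pics/w2c.png

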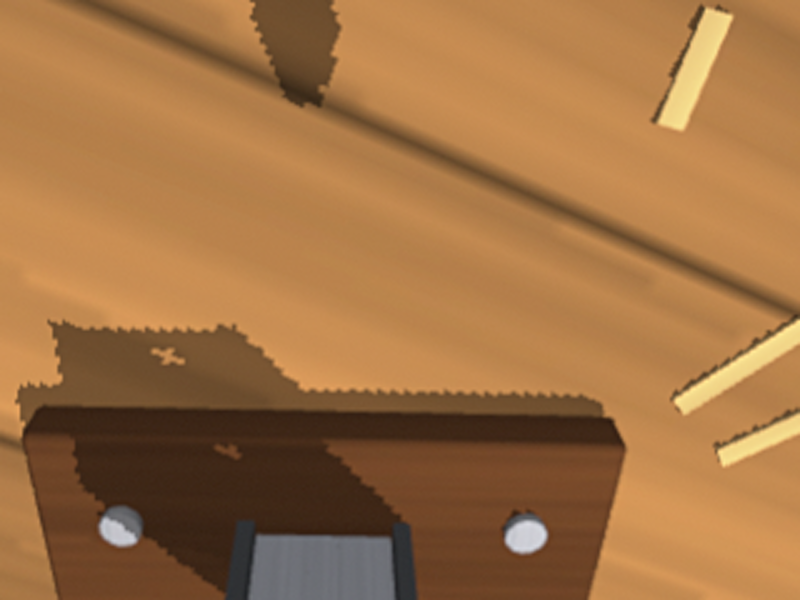

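Run:
```python
import cv2
a=cv2.imread('pics/w2.png'); cv2.imwrite('pics/w2d.png',cv2.resize(a[240:480,180:480],None,fx=2.5,fy=2.5,interpolation=2))
```

```text
(no output)
```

View pics/w2d.png

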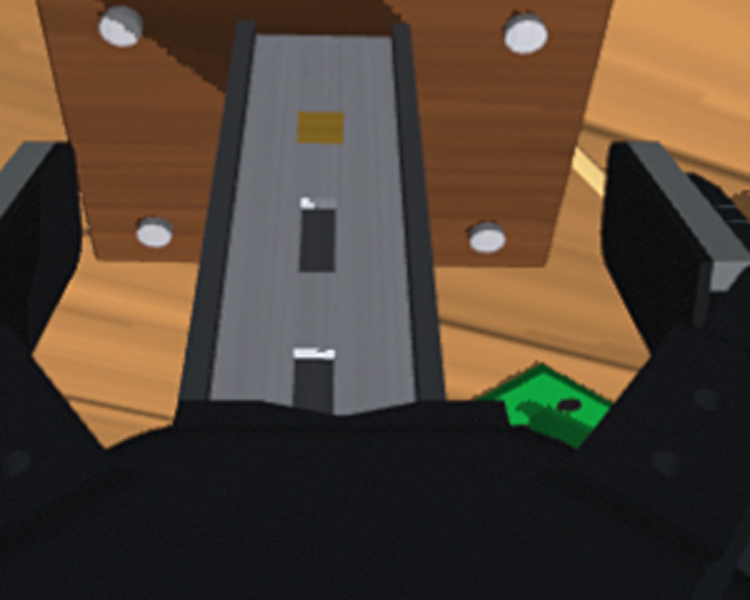

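```bash
cat > m.py <<'E'
from h import *
i=np.load('w2.npy',allow_pickle=True).item()
P=lambda c,r:(180+c/2.5-.3,240+r/2.5-.3)
a=onz(i,*P(255,36),22);b=onz(i,*P(393,37),22);m=(a+b)/2;d=(a-b)/np.linalg.norm(a-b)
print('foot',a.round(1),b.round(1),np.linalg.norm(a-b),'yaw of -postx', np.degrees(np.arctan2(-d[0],d[1])) if d[1]>0 else np.degrees(np.arctan2(d[0],-d[1])))
for c,r in [(120,27),(526,35),(154,234),(487,239)]: print('bolt',onz(i,*P(c,r),25).round(1))
n=np.array([-d[1],d[0],0]); 
for sh in [0]:
  for nm,c,r in [('catch bot',320,112),('catch top',320,143),('L bot',318,197),('L top',318,272),('U bot',314,348),('edge l',222,270),('edge r',410,270),('Lslot l',300,235),('Lslot r',336,235)]:
    o,dd=ray(i,*P(c,r)); t=((m-o)@n)/(dd@n); print(nm,(o+dd*t).round(1))
E
python3 m.py
```

```text
foot [569.2  85.1  22. ] [587.4  40.2  22. ] 48.46184701764346 yaw of -postx 22.046171197185693
bolt [557.4 130.   25. ]
bolt [608.   -0.9  25. ]
bolt [454.6  89.9  25. ]
bolt [505.5 -40.5  25. ]
catch bot [578.1  63.2  60.2]
catch top [578.2  62.9  73.7]
L bot [578.1  63.   95. ]
L top [578.3  62.5 120.5]
U bot [578.2  62.9 142.5]
edge l [568.9  85.8 120.1]
edge r [587.4  40.1 119.7]
Lslot l [576.4  67.3 108.5]
Lslot r [580.1  58.2 108.4]
```

```bash
cat >> m.py <<'E'
print()
y=np.radians(21.2); n=np.array([np.cos(y),np.sin(y),0])
for sh in [0,3,6]:
  p0=np.array([578.2,62.9,0])+n*sh; print(sh)
  for nm,c,r in [('foot',320,36),('catch bot',320,112),('L bot',318,197),('L top',318,272),('U bot',314,348),('wall l out',235,22),('wall r out',412,22)]:
    o,dd=ray(i,*P(c,r)); t=((p0-o)@n)/(dd@n); print(nm,(o+dd*t).round(1))
E
python3 m.py | sed '1,/^$/d'
```

```text
0
foot [577.8  64.   21.8]
catch bot [578.1  63.2  60.2]
L bot [578.1  63.   95.1]
L top [578.4  62.5 120.5]
U bot [578.2  62.9 142.5]
wall l out [566.7  92.4  14.7]
wall r out [589.7  33.3  12.8]
3
foot [580.6  65.   25.5]
catch bot [580.9  64.2  63.4]
L bot [581.   64.1  97.7]
L top [581.2  63.6 122.8]
U bot [581.   64.  144.4]
wall l out [569.7  93.   18.6]
wall r out [592.3  34.8  16.6]
6
foot [583.4  66.   29.3]
catch bot [583.7  65.3  66.5]
L bot [583.8  65.1 100.3]
L top [584.   64.6 125. ]
U bot [583.8  65.  146.3]
wall l out [572.7  93.6  22.4]
wall r out [595.   36.3  20.5]
```

Request:
play_rows(
  motion=[
    {"dx": -5, "dy": 0, "dz": -12, "wx": 0, "wy": 2, "wz": 0, "claw": 1},
    {"dx": -10, "dy": 0, "dz": -24, "wx": 0, "wy": 4, "wz": 0, "claw": 1},
    {"dx": -15, "dy": 0, "dz": -37, "wx": 0, "wy": 6, "wz": 0, "claw": 1},
    {"dx": -20, "dy": 0, "dz": -50, "wx": 0, "wy": 8, "wz": 0, "claw": 1},
    {"dx": -25, "dy": 0, "dz": -65, "wx": 0, "wy": 11, "wz": 0, "claw": 1},
    {"dx": -30, "dy": 0, "dz": -80, "wx": 0, "wy": 14, "wz": 0, "claw": 1},
    {"dx": -36, "dy": 0, "dz": -95, "wx": 0, "wy": 17, "wz": 0, "claw": 1},
    {"dx": -42, "dy": 0, "dz": -110, "wx": 0, "wy": 20, "wz": 0, "claw": 1},
    {"dx": -46, "dy": 0, "dz": -122, "wx": 0, "wy": 20, "wz": 0, "claw": 1},
    {"dx": -46, "dy": 0, "dz": -122, "wx": 0, "wy": 20, "wz": 0, "claw": 1},
  ],
)

```text
time: 5.2
ee_pos: [654.8, 86.7, 296.5]
tcp_rot: [[0.925, 0.381, 0.005], [0.381, -0.925, 0.0], [0.004, 0.002, -1.0]]
contact_force: [0.4, -0.1, 1.5]
gripper_width: 1.001
```

Request:
play_rows(
  motion=[
    {"dx": -24, "dy": 20, "dz": 0, "wx": 0, "wy": 0, "wz": 4, "claw": 1},
    {"dx": -48, "dy": 41, "dz": 0, "wx": 0, "wy": 0, "wz": 8, "claw": 1},
    {"dx": -72, "dy": 61, "dz": 0, "wx": 0, "wy": 0, "wz": 12, "claw": 1},
    {"dx": -96, "dy": 82, "dz": 10, "wx": 0, "wy": 0, "wz": 16, "claw": 1},
    {"dx": -120, "dy": 102, "dz": 25, "wx": 0, "wy": 0, "wz": 20, "claw": 1},
    {"dx": -144, "dy": 123, "dz": 45, "wx": 0, "wy": 0, "wz": 24, "claw": 1},
    {"dx": -168, "dy": 144, "dz": 60, "wx": 0, "wy": 0, "wz": 28, "claw": 1},
    {"dx": -192, "dy": 164, "dz": 75, "wx": 0, "wy": 0, "wz": 32, "claw": 1},
    {"dx": -216, "dy": 184, "dz": 85, "wx": 0, "wy": 0, "wz": 36, "claw": 1},
    {"dx": -238, "dy": 203, "dz": 90, "wx": 0, "wy": 0, "wz": 37.4, "claw": 1},
  ],
)

```text
time: 6.03
ee_pos: [510.5, -192.4, 199.5]
tcp_rot: [[0.965, -0.263, -0.004], [-0.263, -0.965, 0.001], [-0.004, 0.0, -1.0]]
contact_force: [0.7, -0.3, 0.2]
gripper_width: 1.002
```

Run:
```python
from h import *
s=env.sense(); print(s['ee_pos'],s['time'],s['tcp_rot'])
im,i=snap('wrist','w3.png'); np.save('w3.npy',i,allow_pickle=True)
print(proj(i,(512,-191,92)))
cv2.imwrite('pics/w3c.png',cv2.resize(im[200:480,160:480][:,:,::-1],None,fx=2.1,fy=2.1,interpolation=2))
```

```text
[ 510.47734437 -192.3532003   199.45352566] 6.0333 [[ 9.64777665e-01 -2.63035264e-01 -4.06280111e-03]
 [-2.63033004e-01 -9.64786220e-01  1.09061443e-03]
 [-4.20660458e-03  1.64503356e-05 -9.99991152e-01]]
(np.float64(312.96019588795207), np.float64(234.5162165191838))
```

View pics/w3c.png

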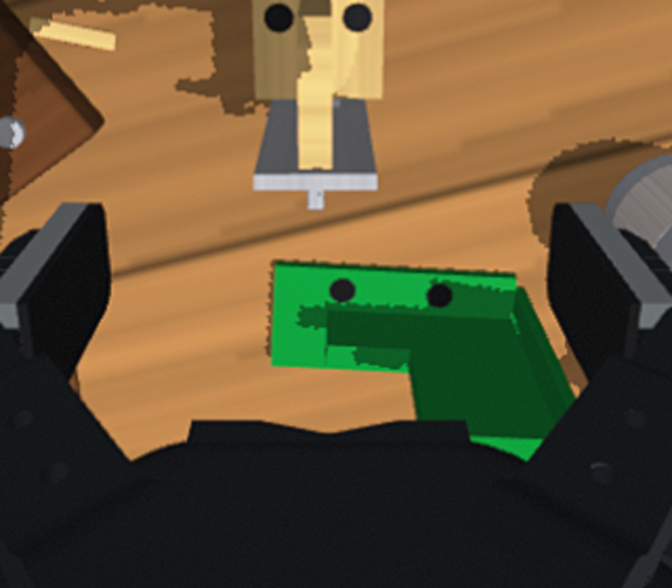

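Run:
```python
from h import *
i=np.load('w3.npy',allow_pickle=True).item(); s=env.sense(); R=np.array(s['tcp_rot']);t=np.array(s['ee_pos'])
P=lambda c,r:(160+c/2.1-.25,200+r/2.1-.25)
A=onz(i,*P(253,189),97);B=onz(i,*P(377,189),97);F=onz(i,*P(316,174),97);M=(A+B)/2
print(A.round(1),B.round(1),np.linalg.norm(A-B),'thick',np.linalg.norm(F-M))
d=(B-A)/np.linalg.norm(B-A); x=np.array([d[1],-d[0],0]); x*=np.sign(-x[0]); print('yaw',np.degrees(np.arctan2(-x[1],-x[0])))
mid=M-40*x; print('mid',mid.round(1),'tool',(R.T@(mid-t)).round(1))
a=onz(i,*P(300,168),92);b=onz(i,*P(332,168),92); print('web end w',np.linalg.norm(a-b),((a+b)/2-34*x).round(1), 'tooly',(R.T@((a+b)/2-t)).round(1))
o,dd=ray(i,*P(316,209)); p0=M+10.5*x; k=((p0-o)@x)/(dd@x); print('tang end',(o+dd*k).round(1))
o,dd=ray(i,*P(316,189)); print('claw lateral tool', (R.T@(onz(i,*P(316,200),90)-t)).round(1))
```

```text
[ 478.3 -156.3   97. ] [ 466.6 -199.1   97. ] 44.397307391741 thick 5.811337841179354
yaw -15.209681856877594
mid [ 511.  -188.2   97. ] tool [  0.6  -7.9 102.1]
web end w 11.58938494732843 [ 511.  -188.5   92. ] tooly [-33.3  -7.6 107.3]
tang end [ 462.3 -175.1   91.4]
claw lateral tool [-46.9  -7.6 109.3]
```

Run:
```python
from h import *
s=env.sense(); R=np.array(s['tcp_rot']);t=np.array(s['ee_pos']);print(t,s['time'],R.round(4),s['joint_velocities'])
print((R.T@(np.array([511,-188.3,48])-t)).round(1))
```

```text
[ 508.8594351  -195.61805927  199.09737195] 6.0833 [[ 9.644e-01 -2.643e-01 -5.200e-03]
 [-2.643e-01 -9.644e-01 -2.000e-04]
 [-4.900e-03  1.600e-03 -1.000e+00]] [ 0.07101054  0.00891161 -0.02877286  0.01182174  0.01938319  0.0366682 ]
[  0.9  -7.9 151.1]
```

Request:
play_rows(
  motion=[
    {"dx": 2, "dy": -2, "dz": 10, "wx": 0, "wy": 0, "wz": 0, "claw": 1},
    {"dx": 4, "dy": -4, "dz": 25, "wx": 0, "wy": 0, "wz": 0, "claw": 1},
    {"dx": 6, "dy": -6, "dz": 40, "wx": 0, "wy": 0, "wz": 0, "claw": 1},
    {"dx": 7, "dy": -8, "dz": 55, "wx": 0, "wy": 0, "wz": 0, "claw": 1},
    {"dx": 7, "dy": -8, "dz": 70, "wx": 0, "wy": 0, "wz": 0, "claw": 1},
    {"dx": 7, "dy": -8, "dz": 80, "wx": 0, "wy": 0, "wz": 0, "claw": 1},
    {"dx": 7, "dy": -8, "dz": 88, "wx": 0, "wy": 0, "wz": 0, "claw": 1},
    {"dx": 7, "dy": -8, "dz": 88, "wx": 0, "wy": 0, "wz": 0, "claw": 1},
    {"dx": 7, "dy": -8, "dz": 88, "wx": 0, "wy": 0, "wz": 0, "claw": 1},
    {"dx": 7, "dy": -8, "dz": 88, "wx": 0, "wy": 0, "wz": 0, "claw": 1},
  ],
)

```text
time: 6.92
ee_pos: [521.2, -185.4, 114.5]
tcp_rot: [[0.966, -0.259, 0.001], [-0.259, -0.966, -0.0], [0.001, 0.0, -1.0]]
contact_force: [-0.1, 0.3, -0.3]
gripper_width: 1.0
```

Run:
```python
from h import *
s=env.sense(); R=np.array(s['tcp_rot']);t=np.array(s['ee_pos']);print(t,np.abs(s['joint_velocities']).max(),R.round(4))
print((R.T@(np.array([516.8,-189.9,61])-t)).round(1))
```

```text
[ 521.16436274 -185.376221    114.48044727] 0.009312384585030961 [[ 9.658e-01 -2.591e-01  7.000e-04]
 [-2.591e-01 -9.658e-01 -3.000e-04]
 [ 8.000e-04  1.000e-04 -1.000e+00]]
[-3.1  5.5 53.5]
```

Request:
play_rows(
  motion=[
    {"dx": -2, "dy": 3, "dz": 0, "wx": 0, "wy": 0, "wz": 0, "claw": 1},
    {"dx": -3, "dy": 5.5, "dz": 10, "wx": 0, "wy": 0, "wz": 0, "claw": 1},
    {"dx": -3, "dy": 5.5, "dz": 22, "wx": 0, "wy": 0, "wz": 0, "claw": 1},
    {"dx": -3, "dy": 5.5, "dz": 34, "wx": 0, "wy": 0, "wz": 0, "claw": 1},
    {"dx": -3, "dy": 5.5, "dz": 46, "wx": 0, "wy": 0, "wz": 0, "claw": 1},
    {"dx": -3, "dy": 5.5, "dz": 53.5, "wx": 0, "wy": 0, "wz": 0, "claw": 1},
    {"dx": -3, "dy": 5.5, "dz": 53.5, "wx": 0, "wy": 0, "wz": 0, "claw": 1},
    {"dx": -3, "dy": 5.5, "dz": 53.5, "wx": 0, "wy": 0, "wz": 0, "claw": 1},
    {"dx": -3, "dy": 5.5, "dz": 53.5, "wx": 0, "wy": 0, "wz": 0, "claw": 0},
    {"dx": -3, "dy": 5.5, "dz": 53.5, "wx": 0, "wy": 0, "wz": 0, "claw": -0.3},
  ],
  squeeze=60,
)

```text
time: 7.75
ee_pos: [516.8, -190.0, 60.8]
tcp_rot: [[0.966, -0.259, 0.001], [-0.259, -0.966, -0.0], [0.001, 0.0, -1.0]]
contact_force: [0.6, 0.0, -0.2]
gripper_width: 0.747
```

Request:
play_rows(
  motion=[
    {"dx": 0, "dy": 0, "dz": 0, "wx": 0, "wy": 0, "wz": 0, "claw": -0.5},
    {"dx": 0, "dy": 0, "dz": 0, "wx": 0, "wy": 0, "wz": 0, "claw": -0.6},
    {"dx": 0, "dy": 0, "dz": 0, "wx": 0, "wy": 0, "wz": 0, "claw": -0.8},
    {"dx": 0, "dy": 0, "dz": 0, "wx": 0, "wy": 0, "wz": 0, "claw": -1},
    {"dx": 0, "dy": 0, "dz": 0, "wx": 0, "wy": 0, "wz": 0, "claw": -1},
    {"dx": 0, "dy": 0, "dz": 0, "wx": 0, "wy": 0, "wz": 0, "claw": -1},
    {"dx": 0, "dy": 0, "dz": 0, "wx": 0, "wy": 0, "wz": 0, "claw": -1},
    {"dx": 0, "dy": 0, "dz": 0, "wx": 0, "wy": 0, "wz": 0, "claw": -1},
    {"dx": 0, "dy": 0, "dz": 0, "wx": 0, "wy": 0, "wz": 0, "claw": -1},
    {"dx": 0, "dy": 0, "dz": 0, "wx": 0, "wy": 0, "wz": 0, "claw": -1},
  ],
  squeeze=70,
)

```text
time: 8.58
ee_pos: [516.5, -189.9, 60.3]
tcp_rot: [[0.966, -0.259, 0.0], [-0.259, -0.966, -0.0], [0.0, -0.0, -1.0]]
contact_force: [0.5, 1.4, 2.0]
gripper_width: 0.125
```

Request:
play_rows(
  motion=[
    {"dx": 0, "dy": 0, "dz": -10, "wx": 0, "wy": 0, "wz": 0, "claw": -1},
    {"dx": 0, "dy": 0, "dz": -30, "wx": 0, "wy": 0, "wz": 0, "claw": -1},
    {"dx": 0, "dy": 0, "dz": -55, "wx": 0, "wy": 0, "wz": 0, "claw": -1},
    {"dx": 10, "dy": -13, "dz": -80, "wx": 0, "wy": 0, "wz": 0, "claw": -1},
    {"dx": 25, "dy": -32, "dz": -105, "wx": 0, "wy": 0, "wz": 0, "claw": -1},
    {"dx": 40, "dy": -51, "dz": -125, "wx": 0, "wy": 0, "wz": 0, "claw": -1},
    {"dx": 56, "dy": -71, "dz": -140, "wx": 0, "wy": 0, "wz": 0, "claw": -1},
    {"dx": 72, "dy": -91, "dz": -150, "wx": 0, "wy": 0, "wz": 0, "claw": -1},
    {"dx": 88, "dy": -111, "dz": -150, "wx": 0, "wy": 0, "wz": 0, "claw": -1},
    {"dx": 103, "dy": -131, "dz": -150, "wx": 0, "wy": 0, "wz": 0, "claw": -1},
  ],
)

```text
time: 9.42
ee_pos: [650.8, -89.3, 211.2]
tcp_rot: [[0.966, -0.259, 0.001], [-0.259, -0.966, -0.0], [0.001, 0.0, -1.0]]
contact_force: [0.3, -0.7, -4.7]
gripper_width: 0.128
```

Request:
play_rows(
  motion=[
    {"dx": 10, "dy": -18, "dz": 0, "wx": 0, "wy": 0, "wz": -6, "claw": -1},
    {"dx": 18, "dy": -36, "dz": 0, "wx": 0, "wy": 0, "wz": -12, "claw": -1},
    {"dx": 22, "dy": -56, "dz": 0, "wx": 0, "wy": 0, "wz": -18, "claw": -1},
    {"dx": 22, "dy": -76, "dz": 0, "wx": 0, "wy": 0, "wz": -24, "claw": -1},
    {"dx": 18, "dy": -98, "dz": 0, "wx": 0, "wy": 0, "wz": -30, "claw": -1},
    {"dx": 8, "dy": -120, "dz": 0, "wx": 0, "wy": 0, "wz": -36.2, "claw": -1},
    {"dx": -5, "dy": -142, "dz": 0, "wx": 0, "wy": 0, "wz": -36.2, "claw": -1},
    {"dx": -20, "dy": -162, "dz": 0, "wx": 0, "wy": 0, "wz": -36.2, "claw": -1},
    {"dx": -39, "dy": -180, "dz": 0, "wx": 0, "wy": 0, "wz": -36.2, "claw": -1},
    {"dx": -39, "dy": -180, "dz": 0, "wx": 0, "wy": 0, "wz": -36.2, "claw": -1},
  ],
)

```text
time: 10.25
ee_pos: [657.0, 97.2, 210.4]
tcp_rot: [[0.932, 0.363, -0.001], [0.363, -0.932, 0.001], [-0.001, -0.001, -1.0]]
contact_force: [0.5, 0.2, -3.9]
gripper_width: 0.13
```

```bash
cat > st.py <<'E'
from h import *
s=env.sense(); R=np.array(s['tcp_rot']);t=np.array(s['ee_pos'])
y=np.radians(21.2); n=np.array([np.cos(y),np.sin(y),0]); l=np.array([n[1],-n[0],0]); F=np.array([583.7,65,0])
print('t',s['time'],'pos',t.round(1),'yaw',np.degrees(np.arctan2(R[1,0],R[0,0])).round(2),'out',((t-F)@n).round(2),'lat(tool y)',((t-F)@l).round(2),'tilt',R[:,2].round(4),'vmax',np.abs(s['joint_velocities']).max().round(3))
f=np.array(s['contact_force']);print('F out',(f@n).round(1),'lat',(f@l).round(1),'z',f[2].round(1),'M',np.round(s['moment'],2),s['gripper_width'])
E
python3 st.py
```

```text
t 10.25 pos [657.   97.2 210.4] yaw 21.31 out 80.01 lat(tool y) -3.55 tilt [-0.0013  0.001  -1.    ] vmax 0.055
F out 0.5 lat -0.0 z -3.9 M [ 0.01 -0.01  0.03] 0.13031439120773644
```

Request:
play_rows(
  motion=[
    {"dx": 0, "dy": 2, "dz": 10, "wx": 0, "wy": 0, "wz": 0, "claw": -1},
    {"dx": 0, "dy": 3.5, "dz": 22, "wx": 0, "wy": 0, "wz": 0, "claw": -1},
    {"dx": 0, "dy": 3.5, "dz": 34, "wx": 0, "wy": 0, "wz": 0, "claw": -1},
    {"dx": 0, "dy": 3.5, "dz": 46, "wx": 0, "wy": 0, "wz": 0, "claw": -1},
    {"dx": 0, "dy": 3.5, "dz": 56, "wx": 0, "wy": 0, "wz": 0, "claw": -1},
    {"dx": 0, "dy": 3.5, "dz": 64, "wx": 0, "wy": 0, "wz": 0, "claw": -1},
    {"dx": 0, "dy": 3.5, "dz": 70, "wx": 0, "wy": 0, "wz": 0, "claw": -1},
    {"dx": 0, "dy": 3.5, "dz": 73, "wx": 0, "wy": 0, "wz": 0, "claw": -1},
    {"dx": 0, "dy": 3.5, "dz": 73, "wx": 0, "wy": 0, "wz": 0, "claw": -1},
    {"dx": 0, "dy": 3.5, "dz": 73, "wx": 0, "wy": 0, "wz": 0, "claw": -1},
  ],
)

```text
time: 11.08
ee_pos: [660.3, 90.6, 137.5]
tcp_rot: [[0.933, 0.361, 0.0], [0.361, -0.933, 0.0], [0.0, 0.0, -1.0]]
contact_force: [0.8, 0.6, -3.7]
gripper_width: 0.129
```

```bash
python3 st.py
python3 - <<'E'
from h import *
im,i=snap('wrist','w4.png'); np.save('w4.npy',i,allow_pickle=True)
cv2.imwrite('pics/w4c.png',cv2.resize(im[220:440,190:450][:,:,::-1],None,fx=2.7,fy=2.7,interpolation=2))
E
```

```text
t 11.0833 pos [660.3  90.6 137.5] yaw 21.17 out 80.72 lat(tool y) 3.81 tilt [ 4.e-04  0.e+00 -1.e+00] vmax 0.008
F out 1.0 lat -0.3 z -3.7 M [-0.04 -0.03 -0.02] 0.12949100227620056
```

View pics/w4c.png

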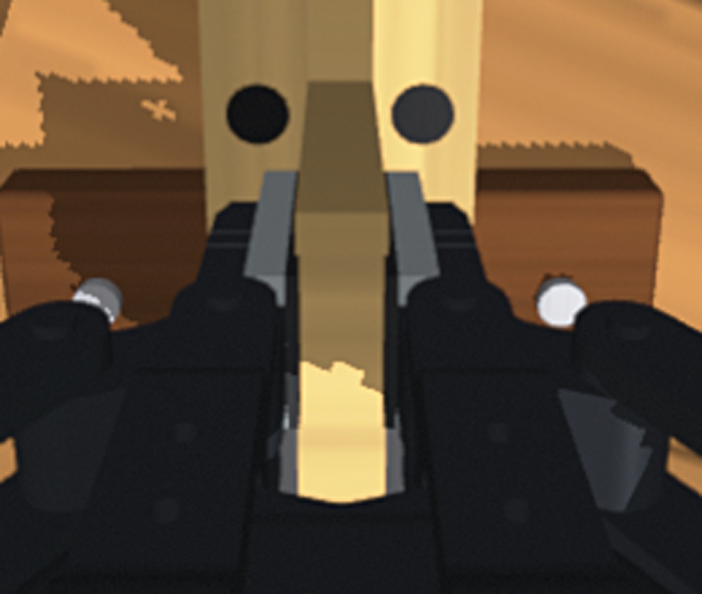

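Run:
```python
from h import *
i=np.load('w4.npy',allow_pickle=True).item()
P=lambda c,r:(190+c/2.7-.3,220+r/2.7-.3)
a=onz(i,*P(100,300),25);b=onz(i,*P(562,302),25)
y=np.radians(21.2); n=np.array([np.cos(y),np.sin(y),0]); l=np.array([n[1],-n[0],0]); F=np.array([583.7,65,0])
print(a.round(1),b.round(1),((a+b)/2-F)@l,((a+b)/2-F)@n)
s=env.sense();t=s['ee_pos'];R=np.array(s['tcp_rot'])
for r in (88,210,420,490): print('web top ctr', {88:(343),210:(341),420:(342),490:(342)}[r], (R.T@(onz(i,*P({88:343,210:341,420:342,490:342}[r],r),169)-t)).round(1))
```

```text
[558.8 129.1  25. ] [608.4  -0.7  25. ] 0.7292675414468263 -0.3661229269673612
web top ctr 343 [ 32.3   0.1 -31.1]
web top ctr 341 [ 16.   -0.1 -31.1]
web top ctr 342 [-15.2   0.  -31.2]
web top ctr 342 [-26.7   0.  -31.2]
```

Request:
play_rows(
  motion=[
    {"dx": 0, "dy": -3.5, "dz": 0, "wx": 0, "wy": 0, "wz": 0, "claw": -1},
    {"dx": -4, "dy": -3.5, "dz": 0, "wx": 0, "wy": 0, "wz": 0, "claw": -1},
    {"dx": -8, "dy": -3.5, "dz": 0, "wx": 0, "wy": 0, "wz": 0, "claw": -1},
    {"dx": -12, "dy": -3.5, "dz": 0, "wx": 0, "wy": 0, "wz": 0, "claw": -1},
    {"dx": -16, "dy": -3.5, "dz": 0, "wx": 0, "wy": 0, "wz": 0, "claw": -1},
    {"dx": -19, "dy": -3.5, "dz": 0, "wx": 0, "wy": 0, "wz": 0, "claw": -1},
    {"dx": -20, "dy": -3.5, "dz": 0, "wx": 0, "wy": 0, "wz": 0, "claw": -1},
    {"dx": -20, "dy": -3.5, "dz": 0, "wx": 0, "wy": 0, "wz": 0, "claw": -1},
    {"dx": -20, "dy": -3.5, "dz": 0, "wx": 0, "wy": 0, "wz": 0, "claw": -1},
    {"dx": -20, "dy": -3.5, "dz": 0, "wx": 0, "wy": 0, "wz": 0, "claw": -1},
  ],
  squeeze=80,
)

```text
time: 11.97
ee_pos: [640.4, 86.7, 137.2]
tcp_rot: [[0.933, 0.361, 0.0], [0.361, -0.933, 0.0], [0.0, 0.0, -1.0]]
contact_force: [0.1, 0.1, -4.1]
gripper_width: 0.124
```

```bash
python3 st.py
```

```text
t 11.9667 pos [640.4  86.7 137.2] yaw 21.17 out 60.65 lat(tool y) 0.29 tilt [ 0.  0. -1.] vmax 0.004
F out 0.1 lat -0.0 z -4.1 M [ 0.01 -0.01 -0.06] 0.12364451700912132
```

Request:
play_rows(
  motion=[
    {"dx": -1, "dy": 0, "dz": 0, "wx": 0, "wy": 0, "wz": 0, "claw": -1},
    {"dx": -2, "dy": 0, "dz": 0, "wx": 0, "wy": 0, "wz": 0, "claw": -1},
    {"dx": -3, "dy": 0, "dz": 0, "wx": 0, "wy": 0, "wz": 0, "claw": -1},
    {"dx": -3.5, "dy": 0, "dz": 0, "wx": 0, "wy": 0, "wz": 0, "claw": -1},
    {"dx": -4, "dy": 0, "dz": 0, "wx": 0, "wy": 0, "wz": 0, "claw": -1},
    {"dx": -4.5, "dy": 0, "dz": 0, "wx": 0, "wy": 0, "wz": 0, "claw": -1},
    {"dx": -5, "dy": 0, "dz": 0, "wx": 0, "wy": 0, "wz": 0, "claw": -1},
    {"dx": -5, "dy": 0, "dz": 0, "wx": 0, "wy": 0, "wz": 0, "claw": -1},
    {"dx": -5, "dy": 0, "dz": 0, "wx": 0, "wy": 0, "wz": 0, "claw": -1},
    {"dx": -5, "dy": 0, "dz": 0, "wx": 0, "wy": 0, "wz": 0, "claw": -1},
  ],
)

```text
time: 12.8
ee_pos: [635.6, 84.9, 137.2]
tcp_rot: [[0.933, 0.361, 0.0], [0.361, -0.933, -0.0], [0.0, 0.0, -1.0]]
contact_force: [1.0, -0.7, -3.6]
gripper_width: 0.129
```

```bash
python3 st.py
```

```text
t 12.8 pos [635.6  84.9 137.2] yaw 21.17 out 55.58 lat(tool y) 0.25 tilt [ 1.e-04 -0.e+00 -1.e+00] vmax 0.002
F out 0.6 lat 1.0 z -3.6 M [ 0.04 -0.03  0.03] 0.12853897876134507
```

No contact yet; another 3 mm.

Request:
play_rows(
  motion=[
    {"dx": -0.5, "dy": 0, "dz": 0, "wx": 0, "wy": 0, "wz": 0, "claw": -1},
    {"dx": -1, "dy": 0, "dz": 0, "wx": 0, "wy": 0, "wz": 0, "claw": -1},
    {"dx": -1.5, "dy": 0, "dz": 0, "wx": 0, "wy": 0, "wz": 0, "claw": -1},
    {"dx": -2, "dy": 0, "dz": 0, "wx": 0, "wy": 0, "wz": 0, "claw": -1},
    {"dx": -2.5, "dy": 0, "dz": 0, "wx": 0, "wy": 0, "wz": 0, "claw": -1},
    {"dx": -3, "dy": 0, "dz": 0, "wx": 0, "wy": 0, "wz": 0, "claw": -1},
    {"dx": -3, "dy": 0, "dz": 0, "wx": 0, "wy": 0, "wz": 0, "claw": -1},
    {"dx": -3, "dy": 0, "dz": 0, "wx": 0, "wy": 0, "wz": 0, "claw": -1},
    {"dx": -3, "dy": 0, "dz": 0, "wx": 0, "wy": 0, "wz": 0, "claw": -1},
    {"dx": -3, "dy": 0, "dz": 0, "wx": 0, "wy": 0, "wz": 0, "claw": -1},
  ],
)

```text
time: 13.63
ee_pos: [632.8, 83.8, 137.2]
tcp_rot: [[0.933, 0.361, 0.0], [0.361, -0.933, -0.0], [0.0, 0.0, -1.0]]
contact_force: [0.4, -0.7, -3.2]
gripper_width: 0.124
```

```bash
python3 st.py
```

```text
t 13.6333 pos [632.8  83.8 137.2] yaw 21.17 out 52.59 lat(tool y) 0.26 tilt [ 0. -0. -1.] vmax 0.001
F out 0.2 lat 0.8 z -3.2 M [ 0.01 -0.06  0.03] 0.12384025548890203
```

Request:
play_rows(
  motion=[
    {"dx": -0.5, "dy": 0, "dz": 0, "wx": 0, "wy": 0, "wz": 0, "claw": -1},
    {"dx": -1, "dy": 0, "dz": 0, "wx": 0, "wy": 0, "wz": 0, "claw": -1},
    {"dx": -1.5, "dy": 0, "dz": 0, "wx": 0, "wy": 0, "wz": 0, "claw": -1},
    {"dx": -2, "dy": 0, "dz": 0, "wx": 0, "wy": 0, "wz": 0, "claw": -1},
    {"dx": -2.5, "dy": 0, "dz": 0, "wx": 0, "wy": 0, "wz": 0, "claw": -1},
    {"dx": -3, "dy": 0, "dz": 0, "wx": 0, "wy": 0, "wz": 0, "claw": -1},
    {"dx": -3.5, "dy": 0, "dz": 0, "wx": 0, "wy": 0, "wz": 0, "claw": -1},
    {"dx": -4, "dy": 0, "dz": 0, "wx": 0, "wy": 0, "wz": 0, "claw": -1},
    {"dx": -4, "dy": 0, "dz": 0, "wx": 0, "wy": 0, "wz": 0, "claw": -1},
    {"dx": -4, "dy": 0, "dz": 0, "wx": 0, "wy": 0, "wz": 0, "claw": -1},
  ],
)

```text
time: 14.47
ee_pos: [629.1, 82.3, 137.2]
tcp_rot: [[0.933, 0.361, 0.0], [0.361, -0.933, 0.0], [0.0, 0.0, -1.0]]
contact_force: [-0.0, 0.6, -4.1]
gripper_width: 0.127
```

```bash
python3 st.py
```

```text
t 14.4667 pos [629.1  82.3 137.2] yaw 21.17 out 48.54 lat(tool y) 0.28 tilt [ 1.e-04  0.e+00 -1.e+00] vmax 0.001
F out 0.2 lat -0.5 z -4.1 M [-0.    0.01  0.02] 0.12679283507342767
```

Request:
play_rows(
  motion=[
    {"dx": -0.4, "dy": 0, "dz": 0, "wx": 0, "wy": 0, "wz": 0, "claw": -1},
    {"dx": -0.8, "dy": 0, "dz": 0, "wx": 0, "wy": 0, "wz": 0, "claw": -1},
    {"dx": -1.2, "dy": 0, "dz": 0, "wx": 0, "wy": 0, "wz": 0, "claw": -1},
    {"dx": -1.6, "dy": 0, "dz": 0, "wx": 0, "wy": 0, "wz": 0, "claw": -1},
    {"dx": -2, "dy": 0, "dz": 0, "wx": 0, "wy": 0, "wz": 0, "claw": -1},
    {"dx": -2.4, "dy": 0, "dz": 0, "wx": 0, "wy": 0, "wz": 0, "claw": -1},
    {"dx": -2.8, "dy": 0, "dz": 0, "wx": 0, "wy": 0, "wz": 0, "claw": -1},
    {"dx": -3, "dy": 0, "dz": 0, "wx": 0, "wy": 0, "wz": 0, "claw": -1},
    {"dx": -3, "dy": 0, "dz": 0, "wx": 0, "wy": 0, "wz": 0, "claw": -1},
    {"dx": -3, "dy": 0, "dz": 0, "wx": 0, "wy": 0, "wz": 0, "claw": -1},
  ],
)

```text
time: 15.3
ee_pos: [626.3, 81.2, 137.2]
tcp_rot: [[0.933, 0.361, -0.0], [0.361, -0.933, -0.0], [-0.0, 0.0, -1.0]]
contact_force: [-0.1, 0.1, -4.1]
gripper_width: 0.125
```

```bash
python3 st.py
```

```text
t 15.3 pos [626.3  81.2 137.2] yaw 21.17 out 45.54 lat(tool y) 0.28 tilt [-0. -0. -1.] vmax 0.003
F out -0.1 lat -0.1 z -4.1 M [ 0.01 -0.02  0.01] 0.12518767899610375
```

Request:
play_rows(
  motion=[
    {"dx": -0.3, "dy": 0, "dz": 0, "wx": 0, "wy": 0, "wz": 0, "claw": -1},
    {"dx": -0.6, "dy": 0, "dz": 0, "wx": 0, "wy": 0, "wz": 0, "claw": -1},
    {"dx": -0.9, "dy": 0, "dz": 0, "wx": 0, "wy": 0, "wz": 0, "claw": -1},
    {"dx": -1.2, "dy": 0, "dz": 0, "wx": 0, "wy": 0, "wz": 0, "claw": -1},
    {"dx": -1.5, "dy": 0, "dz": 0, "wx": 0, "wy": 0, "wz": 0, "claw": -1},
    {"dx": -1.5, "dy": 0, "dz": 0, "wx": 0, "wy": 0, "wz": 0, "claw": -1},
    {"dx": -1.5, "dy": 0, "dz": 0, "wx": 0, "wy": 0, "wz": 0, "claw": -1},
    {"dx": -1.5, "dy": 0, "dz": 0, "wx": 0, "wy": 0, "wz": 0, "claw": -1},
    {"dx": -1.5, "dy": 0, "dz": 0, "wx": 0, "wy": 0, "wz": 0, "claw": -1},
    {"dx": -1.5, "dy": 0, "dz": 0, "wx": 0, "wy": 0, "wz": 0, "claw": -1},
  ],
)

```text
time: 16.13
ee_pos: [625.5, 81.0, 137.3]
tcp_rot: [[0.932, 0.361, 0.002], [0.361, -0.932, 0.001], [0.002, 0.0, -1.0]]
contact_force: [6.9, 2.5, -6.6]
gripper_width: 0.126
```

```bash
python3 st.py
```

```text
t 16.1333 pos [625.5  81.  137.3] yaw 21.18 out 44.73 lat(tool y) 0.2 tilt [ 1.7e-03  6.0e-04 -1.0e+00] vmax 0.001
F out 7.3 lat 0.2 z -6.6 M [ 0.41 -1.18  0.1 ] 0.1257785937712388
```

Request:
play_rows(
  motion=[
    {"dx": 0.4, "dy": 0, "dz": 0, "wx": 0, "wy": 0, "wz": 0, "claw": -1},
    {"dx": 0.8, "dy": 0, "dz": 0, "wx": 0, "wy": 0, "wz": 0, "claw": -1},
    {"dx": 0.8, "dy": 0, "dz": 0.5, "wx": 0, "wy": 0, "wz": 0, "claw": -1},
    {"dx": 0.8, "dy": 0, "dz": 1, "wx": 0, "wy": 0, "wz": 0, "claw": -1},
    {"dx": 0.8, "dy": 0, "dz": 1.5, "wx": 0, "wy": 0, "wz": 0, "claw": -1},
    {"dx": 0.8, "dy": 0, "dz": 2, "wx": 0, "wy": 0, "wz": 0, "claw": -1},
    {"dx": 0.8, "dy": 0, "dz": 2.5, "wx": 0, "wy": 0, "wz": 0, "claw": -1},
    {"dx": 0.8, "dy": 0, "dz": 3, "wx": 0, "wy": 0, "wz": 0, "claw": -1},
    {"dx": 0.8, "dy": 0, "dz": 3, "wx": 0, "wy": 0, "wz": 0, "claw": -1},
    {"dx": 0.8, "dy": 0, "dz": 3, "wx": 0, "wy": 0, "wz": 0, "claw": -1},
  ],
  squeeze=110,
)

```text
time: 16.97
ee_pos: [625.8, 81.1, 134.4]
tcp_rot: [[0.932, 0.361, 0.001], [0.361, -0.932, 0.0], [0.001, 0.0, -1.0]]
contact_force: [3.4, 1.5, -0.6]
gripper_width: 0.122
```

```bash
python3 st.py
```

```text
t 16.9667 pos [625.8  81.1 134.4] yaw 21.17 out 45.1 lat(tool y) 0.27 tilt [ 7.e-04  2.e-04 -1.e+00] vmax 0.001
F out 3.7 lat -0.2 z -0.6 M [ 0.29 -0.75  0.04] 0.12195078766407458
```

Request:
play_rows(
  motion=[
    {"dx": 0, "dy": 0, "dz": 0.4, "wx": 0, "wy": 0, "wz": 0, "claw": -1},
    {"dx": 0, "dy": 0, "dz": 0.8, "wx": 0, "wy": 0, "wz": 0, "claw": -1},
    {"dx": 0, "dy": 0, "dz": 1.2, "wx": 0, "wy": 0, "wz": 0, "claw": -1},
    {"dx": 0, "dy": 0, "dz": 1.6, "wx": 0, "wy": 0, "wz": 0, "claw": -1},
    {"dx": 0, "dy": 0, "dz": 2, "wx": 0, "wy": 0, "wz": 0, "claw": -1},
    {"dx": 0, "dy": 0, "dz": 2.4, "wx": 0, "wy": 0, "wz": 0, "claw": -1},
    {"dx": 0, "dy": 0, "dz": 2.8, "wx": 0, "wy": 0, "wz": 0, "claw": -1},
    {"dx": 0, "dy": 0, "dz": 3.2, "wx": 0, "wy": 0, "wz": 0, "claw": -1},
    {"dx": 0, "dy": 0, "dz": 3.5, "wx": 0, "wy": 0, "wz": 0, "claw": -1},
    {"dx": 0, "dy": 0, "dz": 3.5, "wx": 0, "wy": 0, "wz": 0, "claw": -1},
  ],
)

```text
time: 17.8
ee_pos: [626.2, 81.2, 131.4]
tcp_rot: [[0.932, 0.361, 0.002], [0.361, -0.932, 0.0], [0.002, 0.0, -1.0]]
contact_force: [6.6, 1.8, 2.7]
gripper_width: 0.124
```

```bash
python3 st.py
```

```text
t 17.8 pos [626.2  81.2 131.4] yaw 21.17 out 45.48 lat(tool y) 0.3 tilt [ 1.9e-03  4.0e-04 -1.0e+00] vmax 0.003
F out 6.8 lat 0.7 z 2.7 M [ 0.47 -1.13  0.03] 0.12430842787935056
```

Request:
play_rows(
  motion=[
    {"dx": 0, "dy": 0, "dz": 0.4, "wx": 0, "wy": 0, "wz": 0, "claw": -1},
    {"dx": 0, "dy": 0, "dz": 0.8, "wx": 0, "wy": 0, "wz": 0, "claw": -1},
    {"dx": 0, "dy": 0, "dz": 1.2, "wx": 0, "wy": 0, "wz": 0, "claw": -1},
    {"dx": 0, "dy": 0, "dz": 1.6, "wx": 0, "wy": 0, "wz": 0, "claw": -1},
    {"dx": 0, "dy": 0, "dz": 2, "wx": 0, "wy": 0, "wz": 0, "claw": -1},
    {"dx": 0, "dy": 0, "dz": 2.4, "wx": 0, "wy": 0, "wz": 0, "claw": -1},
    {"dx": 0, "dy": 0, "dz": 2.8, "wx": 0, "wy": 0, "wz": 0, "claw": -1},
    {"dx": 0, "dy": 0, "dz": 3.2, "wx": 0, "wy": 0, "wz": 0, "claw": -1},
    {"dx": 0, "dy": 0, "dz": 3.6, "wx": 0, "wy": 0, "wz": 0, "claw": -1},
    {"dx": 0, "dy": 0, "dz": 4, "wx": 0, "wy": 0, "wz": 0, "claw": -1},
  ],
)

```text
time: 18.63
ee_pos: [626.2, 81.2, 127.3]
tcp_rot: [[0.932, 0.361, 0.002], [0.361, -0.932, 0.0], [0.002, 0.0, -1.0]]
contact_force: [7.4, 2.7, -0.4]
gripper_width: 0.127
```

```bash
python3 st.py
```

```text
t 18.6333 pos [626.2  81.2 127.3] yaw 21.17 out 45.51 lat(tool y) 0.32 tilt [ 2.e-03  4.e-04 -1.e+00] vmax 0.009
F out 7.9 lat 0.2 z -0.4 M [ 0.53 -1.37 -0.03] 0.12655062770996442
```

Request:
play_rows(
  motion=[
    {"dx": 0, "dy": 0, "dz": 0.4, "wx": 0, "wy": 0, "wz": 0, "claw": -1},
    {"dx": 0, "dy": 0, "dz": 0.8, "wx": 0, "wy": 0, "wz": 0, "claw": -1},
    {"dx": 0, "dy": 0, "dz": 1.2, "wx": 0, "wy": 0, "wz": 0, "claw": -1},
    {"dx": 0, "dy": 0, "dz": 1.6, "wx": 0, "wy": 0, "wz": 0, "claw": -1},
    {"dx": 0, "dy": 0, "dz": 2, "wx": 0, "wy": 0, "wz": 0, "claw": -1},
    {"dx": 0, "dy": 0, "dz": 2.4, "wx": 0, "wy": 0, "wz": 0, "claw": -1},
    {"dx": 0, "dy": 0, "dz": 2.8, "wx": 0, "wy": 0, "wz": 0, "claw": -1},
    {"dx": 0, "dy": 0, "dz": 3.2, "wx": 0, "wy": 0, "wz": 0, "claw": -1},
    {"dx": 0, "dy": 0, "dz": 3.6, "wx": 0, "wy": 0, "wz": 0, "claw": -1},
    {"dx": 0, "dy": 0, "dz": 4, "wx": 0, "wy": 0, "wz": 0, "claw": -1},
  ],
)

```text
time: 19.47
ee_pos: [625.5, 81.0, 122.3]
tcp_rot: [[0.933, 0.361, -0.001], [0.361, -0.933, -0.0], [-0.0, -0.0, -1.0]]
contact_force: [3.4, 1.9, -2.4]
gripper_width: 0.123
```

```bash
python3 st.py
```

```text
t 19.4667 pos [625.5  81.  122.3] yaw 21.17 out 44.73 lat(tool y) 0.2 tilt [-5.e-04 -0.e+00 -1.e+00] vmax 0.005
F out 3.9 lat -0.5 z -2.4 M [ 0.23 -0.56 -0.02] 0.12286167349554349
```

Request:
play_rows(
  motion=[
    {"dx": 0, "dy": 0, "dz": 0.3, "wx": 0, "wy": 0, "wz": 0, "claw": -1},
    {"dx": 0, "dy": 0, "dz": 0.6, "wx": 0, "wy": 0, "wz": 0, "claw": -1},
    {"dx": 0, "dy": 0, "dz": 0.9, "wx": 0, "wy": 0, "wz": 0, "claw": -1},
    {"dx": 0, "dy": 0, "dz": 1.2, "wx": 0, "wy": 0, "wz": 0, "claw": -1},
    {"dx": 0, "dy": 0, "dz": 1.5, "wx": 0, "wy": 0, "wz": 0, "claw": -1},
    {"dx": 0, "dy": 0, "dz": 1.8, "wx": 0, "wy": 0, "wz": 0, "claw": -1},
    {"dx": 0, "dy": 0, "dz": 1.8, "wx": 0, "wy": 0, "wz": 0, "claw": -1},
    {"dx": 0, "dy": 0, "dz": 1.8, "wx": 0, "wy": 0, "wz": 0, "claw": -1},
    {"dx": 0, "dy": 0, "dz": 1.8, "wx": 0, "wy": 0, "wz": 0, "claw": -1},
    {"dx": 0, "dy": 0, "dz": 1.8, "wx": 0, "wy": 0, "wz": 0, "claw": -1},
  ],
)

```text
time: 20.3
ee_pos: [625.5, 80.9, 120.8]
tcp_rot: [[0.933, 0.361, -0.0], [0.361, -0.933, -0.0], [-0.0, -0.0, -1.0]]
contact_force: [1.4, -0.6, -4.0]
gripper_width: 0.124
```

```bash
python3 st.py
```

```text
t 20.3 pos [625.5  80.9 120.8] yaw 21.17 out 44.77 lat(tool y) 0.28 tilt [-3.e-04 -1.e-04 -1.e+00] vmax 0.002
F out 1.1 lat 1.1 z -4.0 M [ 0.04 -0.32  0.04] 0.12400419401464584
```

Request:
play_rows(
  motion=[
    {"dx": 0, "dy": 0, "dz": 0.3, "wx": 0, "wy": 0, "wz": 0, "claw": -1},
    {"dx": 0, "dy": 0, "dz": 0.6, "wx": 0, "wy": 0, "wz": 0, "claw": -1},
    {"dx": 0, "dy": 0, "dz": 0.9, "wx": 0, "wy": 0, "wz": 0, "claw": -1},
    {"dx": 0, "dy": 0, "dz": 1.2, "wx": 0, "wy": 0, "wz": 0, "claw": -1},
    {"dx": 0, "dy": 0, "dz": 1.5, "wx": 0, "wy": 0, "wz": 0, "claw": -1},
    {"dx": 0, "dy": 0, "dz": 1.5, "wx": 0, "wy": 0, "wz": 0, "claw": -1},
    {"dx": 0, "dy": 0, "dz": 1.5, "wx": 0, "wy": 0, "wz": 0, "claw": -1},
    {"dx": 0, "dy": 0, "dz": 1.5, "wx": 0, "wy": 0, "wz": 0, "claw": -1},
    {"dx": 0, "dy": 0, "dz": 1.5, "wx": 0, "wy": 0, "wz": 0, "claw": -1},
    {"dx": 0, "dy": 0, "dz": 1.5, "wx": 0, "wy": 0, "wz": 0, "claw": -1},
  ],
)

```text
time: 21.13
ee_pos: [625.7, 81.0, 119.7]
tcp_rot: [[0.933, 0.361, 0.0], [0.361, -0.933, -0.0], [0.0, 0.0, -1.0]]
contact_force: [0.4, 0.9, 2.3]
gripper_width: 0.123
```

```bash
python3 st.py
```

```text
t 21.1333 pos [625.7  81.  119.7] yaw 21.17 out 44.96 lat(tool y) 0.29 tilt [ 4.e-04 -0.e+00 -1.e+00] vmax 0.003
F out 0.6 lat -0.7 z 2.3 M [-0.02  0.25  0.01] 0.12295188564878269
```

Request:
play_rows(
  motion=[
    {"dx": 0, "dy": 0, "dz": 0.2, "wx": 0, "wy": 0, "wz": 0, "claw": -1},
    {"dx": 0, "dy": 0, "dz": 0.4, "wx": 0, "wy": 0, "wz": 0, "claw": -1},
    {"dx": 0, "dy": 0, "dz": 0.6, "wx": 0, "wy": 0, "wz": 0, "claw": -1},
    {"dx": 0, "dy": 0, "dz": 0.8, "wx": 0, "wy": 0, "wz": 0, "claw": -1},
    {"dx": 0, "dy": 0, "dz": 1, "wx": 0, "wy": 0, "wz": 0, "claw": -1},
    {"dx": 0, "dy": 0, "dz": 1, "wx": 0, "wy": 0, "wz": 0, "claw": -1},
    {"dx": 0, "dy": 0, "dz": 1, "wx": 0, "wy": 0, "wz": 0, "claw": -1},
    {"dx": 0, "dy": 0, "dz": 1, "wx": 0, "wy": 0, "wz": 0, "claw": -1},
    {"dx": 0, "dy": 0, "dz": 1, "wx": 0, "wy": 0, "wz": 0, "claw": -1},
    {"dx": 0, "dy": 0, "dz": 1, "wx": 0, "wy": 0, "wz": 0, "claw": -1},
  ],
)

```text
time: 21.97
ee_pos: [626.0, 81.1, 119.5]
tcp_rot: [[0.932, 0.361, 0.001], [0.361, -0.932, 0.0], [0.001, 0.0, -1.0]]
contact_force: [-0.1, 1.1, 9.4]
gripper_width: 0.122
```

```bash
python3 st.py
```

```text
t 21.9667 pos [626.   81.1 119.5] yaw 21.17 out 45.24 lat(tool y) 0.31 tilt [ 1.3e-03  2.0e-04 -1.0e+00] vmax 0.002
F out 0.3 lat -1.1 z 9.4 M [-0.07  0.56 -0.  ] 0.12182566991506133
```

Request:
play_rows(
  motion=[
    {"dx": 0, "dy": 0, "dz": -0.5, "wx": 0, "wy": 0, "wz": 0, "claw": -1},
    {"dx": 0, "dy": 0, "dz": -1, "wx": 0, "wy": 0, "wz": 0, "claw": -1},
    {"dx": 0, "dy": 0, "dz": -1.2, "wx": 0, "wy": 0, "wz": 0, "claw": -0.6},
    {"dx": 0, "dy": 0, "dz": -1.2, "wx": 0, "wy": 0, "wz": 0, "claw": -0.2},
    {"dx": 0, "dy": 0, "dz": -1.2, "wx": 0, "wy": 0, "wz": 0, "claw": 0},
    {"dx": 0, "dy": 0, "dz": -1.2, "wx": 0, "wy": 0, "wz": 0, "claw": 0},
    {"dx": 0, "dy": 0, "dz": -1.2, "wx": 0, "wy": 0, "wz": 0, "claw": 0},
    {"dx": 0, "dy": 0, "dz": -1.2, "wx": 0, "wy": 0, "wz": 0, "claw": 0},
    {"dx": 0, "dy": 0, "dz": -1.2, "wx": 0, "wy": 0, "wz": 0, "claw": 0},
    {"dx": 0, "dy": 0, "dz": -1.2, "wx": 0, "wy": 0, "wz": 0, "claw": 0},
  ],
  squeeze=40,
)

```text
time: 22.8
ee_pos: [625.6, 81.0, 119.5]
tcp_rot: [[0.933, 0.361, -0.0], [0.361, -0.933, 0.0], [-0.0, -0.0, -1.0]]
contact_force: [0.2, 0.2, -0.7]
gripper_width: 0.497
```

Request:
play_rows(
  motion=[
    {"dx": 0, "dy": 0, "dz": -5, "wx": 0, "wy": 0, "wz": 0, "claw": 0},
    {"dx": 0, "dy": 0, "dz": -15, "wx": 0, "wy": 0, "wz": 0, "claw": 0},
    {"dx": 0, "dy": 0, "dz": -25, "wx": 0, "wy": 0, "wz": 0, "claw": 0},
    {"dx": 0, "dy": 0, "dz": -40, "wx": 0, "wy": 0, "wz": 0, "claw": 0},
    {"dx": 0, "dy": 0, "dz": -55, "wx": 0, "wy": 0, "wz": 0, "claw": 0},
    {"dx": 0, "dy": 0, "dz": -65, "wx": 0, "wy": 0, "wz": 0, "claw": -0.5},
    {"dx": 0, "dy": 0, "dz": -65, "wx": 0, "wy": 0, "wz": 0, "claw": -1},
    {"dx": -10, "dy": 0, "dz": -65, "wx": 0, "wy": 0, "wz": 0, "claw": -1},
    {"dx": -20, "dy": 0, "dz": -65, "wx": 0, "wy": 0, "wz": 0, "claw": -1},
    {"dx": -20, "dy": 0, "dz": -65, "wx": 0, "wy": 0, "wz": 0, "claw": -1},
  ],
)

```text
time: 23.63
ee_pos: [605.1, 73.1, 183.8]
tcp_rot: [[0.933, 0.361, -0.001], [0.361, -0.933, -0.0], [-0.001, -0.0, -1.0]]
contact_force: [-1.3, -1.4, 0.2]
gripper_width: -0.002
```

```bash
python3 st.py;  python3 - <<'E'
from h import *
im,i=snap('side','s2.png')
cv2.imwrite('pics/s2c.png',cv2.resize(im[120:300,230:430][:,:,::-1],None,fx=3,fy=3,interpolation=2))
E
```

```text
t 23.6333 pos [605.1  73.1 183.8] yaw 21.16 out 22.92 lat(tool y) 0.15 tilt [-1.5e-03 -3.0e-04 -1.0e+00] vmax 0.032
F out -1.7 lat 0.8 z 0.2 M [ 0.01  0.   -0.04] -0.0020414846617539542
```

View pics/s2c.png

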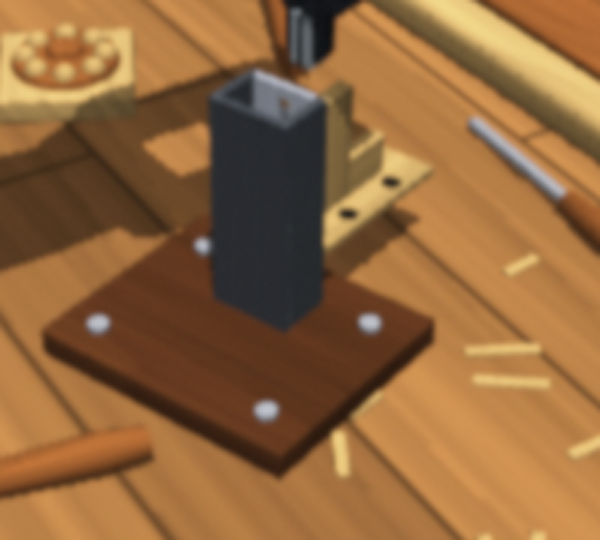

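Request:
play_rows(
  motion=[
    {"dx": 0, "dy": 0, "dz": 8, "wx": 0, "wy": 0, "wz": 0, "claw": -1},
    {"dx": 0, "dy": 0, "dz": 16, "wx": 0, "wy": 0, "wz": 0, "claw": -1},
    {"dx": 0, "dy": 0, "dz": 22, "wx": 0, "wy": 0, "wz": 0, "claw": -1},
    {"dx": 0, "dy": 0, "dz": 26, "wx": 0, "wy": 0, "wz": 0, "claw": -1},
    {"dx": 0, "dy": 0, "dz": 29, "wx": 0, "wy": 0, "wz": 0, "claw": -1},
    {"dx": 0, "dy": 0, "dz": 30, "wx": 0, "wy": 0, "wz": 0, "claw": -1},
    {"dx": 0, "dy": 0, "dz": 30.5, "wx": 0, "wy": 0, "wz": 0, "claw": -1},
    {"dx": 0, "dy": 0, "dz": 30.5, "wx": 0, "wy": 0, "wz": 0, "claw": -1},
    {"dx": 0, "dy": 0, "dz": 30.5, "wx": 0, "wy": 0, "wz": 0, "claw": -1},
    {"dx": 0, "dy": 0, "dz": 30.5, "wx": 0, "wy": 0, "wz": 0, "claw": -1},
  ],
)

```text
time: 24.52
ee_pos: [607.1, 73.8, 154.4]
tcp_rot: [[0.933, 0.361, 0.0], [0.361, -0.933, 0.0], [0.0, 0.0, -1.0]]
contact_force: [0.5, -0.2, 1.2]
gripper_width: 0.001
```

```bash
python3 st.py
```

```text
t 24.5167 pos [607.1  73.8 154.4] yaw 21.17 out 24.98 lat(tool y) 0.28 tilt [ 4.e-04  0.e+00 -1.e+00] vmax 0.001
F out 0.4 lat 0.4 z 1.2 M [0.01 0.   0.02] 0.0006638289894758278
```

Request:
play_rows(
  motion=[
    {"dx": 0, "dy": 0, "dz": 0.5, "wx": 0, "wy": 0, "wz": 0, "claw": -1},
    {"dx": 0, "dy": 0, "dz": 1, "wx": 0, "wy": 0, "wz": 0, "claw": -1},
    {"dx": 0, "dy": 0, "dz": 1.5, "wx": 0, "wy": 0, "wz": 0, "claw": -1},
    {"dx": 0, "dy": 0, "dz": 2, "wx": 0, "wy": 0, "wz": 0, "claw": -1},
    {"dx": 0, "dy": 0, "dz": 2.5, "wx": 0, "wy": 0, "wz": 0, "claw": -1},
    {"dx": 0, "dy": 0, "dz": 3, "wx": 0, "wy": 0, "wz": 0, "claw": -1},
    {"dx": 0, "dy": 0, "dz": 3.4, "wx": 0, "wy": 0, "wz": 0, "claw": -1},
    {"dx": 0, "dy": 0, "dz": 3.7, "wx": 0, "wy": 0, "wz": 0, "claw": -1},
    {"dx": 0, "dy": 0, "dz": 3.7, "wx": 0, "wy": 0, "wz": 0, "claw": -1},
    {"dx": 0, "dy": 0, "dz": 3.7, "wx": 0, "wy": 0, "wz": 0, "claw": -1},
  ],
)

```text
time: 25.35
ee_pos: [607.0, 73.8, 151.0]
tcp_rot: [[0.933, 0.361, 0.001], [0.361, -0.933, 0.0], [0.0, 0.0, -1.0]]
contact_force: [-2.0, 0.1, 5.0]
gripper_width: -0.0
```

```bash
python3 st.py
```

```text
t 25.35 pos [607.   73.8 151. ] yaw 21.17 out 24.94 lat(tool y) 0.27 tilt [ 5.e-04  0.e+00 -1.e+00] vmax 0.002
F out -1.9 lat -0.8 z 5.0 M [-0.02  0.35 -0.02] -0.00043937964371534773
```

Request:
play_rows(
  motion=[
    {"dx": 0, "dy": 0, "dz": 0.2, "wx": 0, "wy": 0, "wz": 0, "claw": -1},
    {"dx": 0, "dy": 0, "dz": 0.4, "wx": 0, "wy": 0, "wz": 0, "claw": -1},
    {"dx": 0, "dy": 0, "dz": 0.6, "wx": 0, "wy": 0, "wz": 0, "claw": -1},
    {"dx": 0, "dy": 0, "dz": 0.8, "wx": 0, "wy": 0, "wz": 0, "claw": -1},
    {"dx": 0, "dy": 0, "dz": 1, "wx": 0, "wy": 0, "wz": 0, "claw": -1},
    {"dx": 0, "dy": 0, "dz": 1.2, "wx": 0, "wy": 0, "wz": 0, "claw": -1},
    {"dx": 0, "dy": 0, "dz": 1.4, "wx": 0, "wy": 0, "wz": 0, "claw": -1},
    {"dx": 0, "dy": 0, "dz": 1.4, "wx": 0, "wy": 0, "wz": 0, "claw": -1},
    {"dx": 0, "dy": 0, "dz": 1.4, "wx": 0, "wy": 0, "wz": 0, "claw": -1},
    {"dx": 0, "dy": 0, "dz": 1.4, "wx": 0, "wy": 0, "wz": 0, "claw": -1},
  ],
)

```text
time: 26.18
ee_pos: [607.2, 73.8, 150.8]
tcp_rot: [[0.932, 0.361, 0.002], [0.361, -0.932, 0.0], [0.001, 0.001, -1.0]]
contact_force: [-6.4, -0.9, 15.7]
gripper_width: 0.004
```

```bash
python3 st.py
```

```text
t 26.1833 pos [607.2  73.8 150.8] yaw 21.17 out 25.1 lat(tool y) 0.31 tilt [ 0.0015  0.     -1.    ] vmax 0.002
F out -6.3 lat -1.5 z 15.7 M [-0.1   1.1  -0.03] 0.0036138528836474415
```

Request:
play_rows(
  motion=[
    {"dx": 0, "dy": 0, "dz": -5, "wx": 0, "wy": 0, "wz": 0, "claw": -1},
    {"dx": 0, "dy": 0, "dz": -15, "wx": 0, "wy": 0, "wz": 0, "claw": -1},
    {"dx": 0, "dy": 0, "dz": -35, "wx": 0, "wy": 0, "wz": 0, "claw": -1},
    {"dx": 20, "dy": 0, "dz": -60, "wx": 0, "wy": 0, "wz": 0, "claw": -1},
    {"dx": 40, "dy": 0, "dz": -80, "wx": 0, "wy": 0, "wz": 0, "claw": -1},
    {"dx": 60, "dy": 0, "dz": -100, "wx": 0, "wy": 0, "wz": 0, "claw": -1},
    {"dx": 80, "dy": 0, "dz": -120, "wx": 0, "wy": 0, "wz": 0, "claw": -1},
    {"dx": 90, "dy": 0, "dz": -120, "wx": 0, "wy": 0, "wz": 0, "claw": -1},
    {"dx": 90, "dy": 0, "dz": -120, "wx": 0, "wy": 0, "wz": 0, "claw": -1},
    {"dx": 90, "dy": 0, "dz": -120, "wx": 0, "wy": 0, "wz": 0, "claw": -1},
  ],
)

```text
time: 27.02
ee_pos: [690.8, 106.3, 268.1]
tcp_rot: [[0.932, 0.361, -0.001], [0.361, -0.932, -0.0], [-0.001, -0.0, -1.0]]
contact_force: [0.5, -0.9, -0.3]
gripper_width: -0.002
```

```bash
python3 st.py
python3 - <<'E'
from h import *
a,_=snap('side','s3.png');b,_=snap('top','t3.png')
C=np.vstack([np.hstack([cv2.resize(a[120:280,270:430],(400,400),interpolation=2),cv2.resize(b[120:300,160:340],(400,400),interpolation=2)])])
cv2.imwrite('pics/f.png',C[:,:,::-1])
E
```

```text
t 27.0167 pos [690.8 106.3 268.1] yaw 21.18 out 114.74 lat(tool y) 0.22 tilt [-1.3e-03 -2.0e-04 -1.0e+00] vmax 0.033
F out 0.1 lat 1.0 z -0.3 M [0.06 0.01 0.03] -0.002119978851516805
```

View pics/f.png

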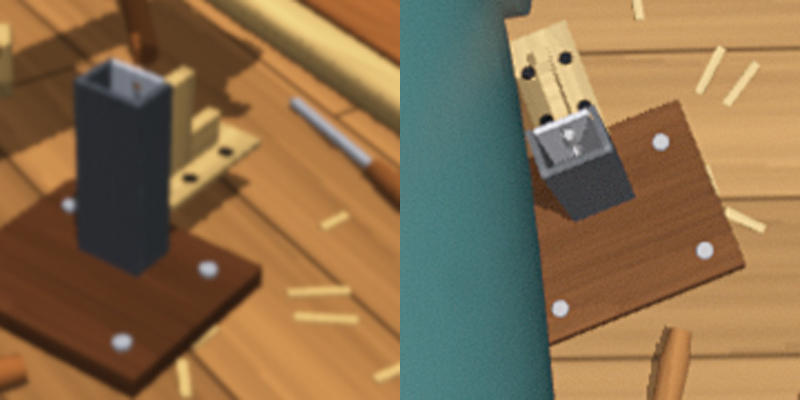

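The bracket hangs level and flush on the post, and inside the post in the top view (around 570,145) the claws show behind the strip. The tool is clear of everything, so I'm handing in the job.

```bash
python3 -c "
from station import env
print(env.job_done())"
```

```text
the job is handed in; nothing more can be done
None
```

The bracket is hanging on its own on the post, with both claws in the slots. I handed the job in at about 27 s, with the gripper clear of everything.

- **Entry:** I measured the slots with the wrist camera and gripped the bracket by its web. The claws went in on the first try. The plate met the strip with about 7 N, about 1 mm deeper than I expected from the images. Claws hitting the strip would have stopped it about 10 mm short.
- **Pressing down:** The catch showed as a push of about 7–8 N that then faded away. The bracket reached a hard stop 17.7 mm below the entry height, within the 16–18.5 mm expected.
- **Last checks:** After letting go, I pressed on the web top with the closed fingers at about 16 N. It gave only about 0.2 mm, and its height matched the expected 151 mm. The final side and top views show the bracket level and flush, with the claws visible behind the strip.
- **Not confirmed directly:** I had no view or reading of the catch itself. That it snapped into the window is judged from the forces and the depth. I only looked at the area around the post at the end. I touched nothing else knowingly, but I did not check the rest of the bench.
- **Disagreement:** The first top-view estimate of the slot centre was about 3.6 mm off sideways from the wrist view. I used the wrist value, and the claws fitted.

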